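Straighten the row of cups on the serving counter

TASK

Take the handled straightedge off its board and use its long side to push the ragged row of five short cups forward, away from you, until all stand upright in one straight row, centred over the strip of tape on the counter; move the cups only with the straightedge, never with the gripper. Then stand the straightedge back on the middle of its board, lengthwise with handle up, and let go. Leave the cutlery tray, the jar and the napkin holder where they are.

Things in the scene. Friction and masses are not known exactly. Their poses are not given: they have to be found in the camera images.
- tape: strip of pale masking tape stuck flat on the counter, 400 mm long and 26 mm wide, no real thickness; origin at its middle on the counter surface (z = 0); its y axis runs along the strip, its x axis points across it, away from the robot (within about 15 degrees). The cups start on its -x (robot) side, their centres 30 to 95 mm short of its centreline
- board: fixed flat pale wooden board, 420 mm long (its x axis), 110 mm wide (its y axis), 12 mm thick; origin at the centre of its underside, on the counter; lies at the left or the right of the cups, its length roughly along the robot's x
- ruler_grip (a point): the straightedge: an aluminium bar 360 mm long (its x axis), 40 mm deep (its y axis) and 22 mm high, with a wooden upright handle on the middle of its top, 32 mm (along x) by 24 mm (along y), which reaches from 22 to 110 mm above the bar's underside. This point is on the handle's axis, 85 mm above the bar's underside, z up. Loose, 0.4 kg; it starts standing on the board, lengthwise. It is the same either way round: each long side face, 20 mm from the handle's axis, can push
- cutlery_tray: bystander: black open tray, 300 x 110 x 35 mm, with spoons; origin at the centre of its underside
- jar: bystander: jar 64 mm across, 95 mm high, standing beyond the tape; origin at the centre of its underside
- napkins: bystander: steel napkin holder 55 mm (x) by 120 mm (y), 90 mm high, standing beyond the tape; origin at the centre of its underside
- cup0: one of five equal straight-sided white ceramic cups, open side up, 60 mm across, 45 mm high, about 0.1 to 0.2 kg, loose (number 0 of 0 to 4, from the -y end of the row); origin at the centre of its underside. Spaced about 74 mm apart along the tape
- cup1: one of five equal straight-sided white ceramic cups, open side up, 60 mm across, 45 mm high, about 0.1 to 0.2 kg, loose (number 1 of 0 to 4, from the -y end of the row); origin at the centre of its underside. Spaced about 74 mm apart along the tape
- cup2: one of five equal straight-sided white ceramic cups, open side up, 60 mm across, 45 mm high, about 0.1 to 0.2 kg, loose (number 2 of 0 to 4, from the -y end of the row); origin at the centre of its underside. Spaced about 74 mm apart along the tape
- cup3: one of five equal straight-sided white ceramic cups, open side up, 60 mm across, 45 mm high, about 0.1 to 0.2 kg, loose (number 3 of 0 to 4, from the -y end of the row); origin at the centre of its underside. Spaced about 74 mm apart along the tape
- cup4: one of five equal straight-sided white ceramic cups, open side up, 60 mm across, 45 mm high, about 0.1 to 0.2 kg, loose (number 4 of 0 to 4, from the -y end of the row); origin at the centre of its underside. Spaced about 74 mm apart along the tape

How it is judged:
By the outcome, as a careful person would: the job done as asked, in the order asked, and still so for the second after the job is handed in, with the robot touching nothing.
It also fails if it takes over 61 s, if anything falls off the work surface, if the arm or the gripper's body presses on something with over 40 N, if the wrist force passes 120 N, or if a joint passes its speed limit or range.

ROBOT

A 6-joint arm with a two-finger parallel gripper is mounted at the origin on the work surface. World frame = base frame: x ahead of the robot, y to its left, z up, the work surface at z = 0. Lengths are in mm, angles in rad, forces in N, time in s.
With the tool pointing down it reaches from about 225 to 725 mm from the base axis. Payload 3.1 kg.
Tool frame: the origin (TCP) lies at the very end of the fingers, on their centre line; the grasp point (between the pads) lies 19 mm behind it (robot.hold_point_z is the distance from the TCP to the grasp point, in mm); z points along the fingers, y is the line along which they close (so a half turn about z gives the same grasp; the last joint's range is limited). The gripper opens to 85 mm and grips with 20 to 120 N. Pads are 22 mm wide; open, the fingers measure 114 mm over their backs; the gripper's body (76 mm by 85 mm) begins 54 mm behind the grasp point. The pads swing forward as they close: fully open they stand 13 mm farther back than shut.
Start: joints at [-1.467, 0.048, 0.099, 1.622, 0, 1.443], TCP at [120.593, -510.955, 231.312] pointing down, gripper open.
Joint ranges: [-2.91, 2.91], [-0.99, 1.94], [-1.21, 1.42], [-2.12, 2.29], [-1.49, 1.47], [-3.14, 3.14]. Speed limits (rad/s): [2.79, 2.79, 3.14, 3.14, 3.14, 3.14].

INTERFACE

Orientations are given as [roll, pitch, yaw] about the fixed x, y, z axes, in that order (R = Rz(yaw) Ry(pitch) Rx(roll)).
In Python, from bench import monitor, eyes, ticket, robot gives the robot as it stands.
- The arm moves only by the tool step_arm, never from a script. Its argument "moves" is a list of rows, each an object with "gripper": the gripper's target within -1 to 1 (fully open at 1, half-way at 0, shut at -1); "dp": the shift along the world's x, y, z in cm, a list of three; "twist": the turn about the world's z in degrees. In form: [{"gripper": gripper, "dp": [tx, ty, tz], "twist": twist}, ...]. A call has exactly 5 rows; each row shifts and turns the commanded pose from where the row before left it; what a row does not reach is not made up. A row lasts 1/12 s, in which the tool goes at most 41.7 mm and 7.16 degrees, less where a joint would pass 70% of its speed; a pose out of reach is approached as far as the arm can. A call is refused whole if a number of a shift passes 4.17 or a number of a turn 7.16, either way. A call with a gripper value outside its range is refused whole. The fingers move at their own pace and stop on an object; "newtons" is the grip in N (left out, the last holds). Time passes only in rows, so rows that do not move let the fingers close, or fill a call up. It gives the time, the measured TCP pose, the force, the opening and the grip force at its end, in the units of the state.
- monitor.read_state(): the state, without advancing time (a new reading comes with each control period).
- eyes.grab_frame(name): name is "scene" or "top" or "wrist"; returns a dict with "frame" (420x560x3 uint8, red, green, blue), "K" (3x3 intrinsics, pixels), "k1" (the pictures are not rectified: a ray, as slopes to the right and down, at radius r is drawn at 1 + k1 r^2 times it, then the intrinsics apply), "position" and "orientation" of the camera in the world; the wrist camera has in their place "T_tool_cam" (4x4, takes a point from camera to tool coordinates, whose origin is the TCP and whose axes are the flange's). Camera axes: x right, y up, looking along -z (the intrinsics and any distortion apply to the point x, -y, -z); pixel columns grow to the right and rows downward; lengths in mm; the calibration is good to about 2 mm. A picture is of the moment at which its call begins: read the wrist's pose just before it. There is no depth.
- ticket.sign_off(): hands the job in; it is judged then, once.
The state is a dict: "t": time; "joint_pos": joint angles; "dq": joint speeds; "effort": joint torques, N m; "eef_pos": TCP position; "ee_rot": TCP orientation; "wrist_force": force on the tool from outside, world axes, zero at the start; "wrist_torque": the same for the moment, N m; "finger_gap": finger opening in mm; "gripper_force": force on a finger pad.
Only numpy, scipy, OpenCV 4.12 (cv2) and the standard library are available. Lean on these libraries where they do the work, as an engineer would, in place of code of your own. Each camera call takes 0.05 s, during which the arm holds its last target. There are 200 camera calls.

## Working session

There is one attempt and no reset: what is moved stays moved. The work goes in short steps, Python scripts to look and compute and a tool call to move; the robot and the scene stay as the last step left them, time stands still between calls to the robot, and variables do not carry over. Pictures are saved under pics/ and viewed, at most 10 in all, crops included, and the job is handed in when it is done.

Besides the shell and the picture viewer there is one more tool, called after "Emit:" as name(argument=value, ...), one argument or row to a line, values as JSON. step_arm: Moves the arm, as the interface text tells. Its arguments: {"type":"object","properties":{"moves":{"type":"array"},"newtons":{"type":"number"}},"required":["moves"]}

```bash
ls; mkdir -p pics
cat > h.py <<'E'
import numpy as np, cv2
from bench import monitor, eyes, ticket, robot
from scipy.spatial.transform import Rotation as Ro
def cam(name):
    s=monitor.read_state(); f=eyes.grab_frame(name)
    if name=="wrist":
        T=np.eye(4);T[:3,:3]=Ro.from_euler('xyz',s['ee_rot']).as_matrix();T[:3,3]=s['eef_pos'];T=T@np.array(f['T_tool_cam'])
        f['R'],f['p']=T[:3,:3],T[:3,3]
    else:
        o=np.array(f['orientation'],float); f['R']=o if o.shape==(3,3) else Ro.from_euler('xyz',o).as_matrix() if o.size==3 else None
        f['p']=np.array(f['position'],float)
    return f
def ray(f,uv,z):
    K=np.array(f['K']);uv=np.atleast_2d(np.array(uv,float))
    d=(uv-K[:2,2])/[K[0,0],K[1,1]]; u=d.copy()
    for _ in range(20): u=d/(1+f['k1']*(u**2).sum(1,keepdims=True))
    v=np.c_[u[:,0],-u[:,1],-np.ones(len(u))]@f['R'].T
    return (f['p']+v*((z-f['p'][2])/v[:,2])[:,None])[:,:2]
def save(f,n): cv2.imwrite('pics/'+n,f['frame'][:,:,::-1])
E
python3 - <<'E'
from h import *
for n in('top','scene'):
    f=cam(n);save(f,n+'0.png');print(f['K'],f['k1'],f['position'],f['orientation'])
    np.save(n+'0.npy',{k:v for k,v in f.items()},allow_pickle=True)
print(monitor.read_state())
E
```

```text
pics
[[384.05710734   0.         276.41766902]
 [  0.         384.05710734 208.98711727]
 [  0.           0.           1.        ]] -0.021904573378168733 [ 468.90871794   24.40298507 1083.58046456] [ 0.153582   -0.00763038 -1.58009651]
[[425.9475382    0.         282.29550433]
 [  0.         425.9475382  205.38659506]
 [  0.           0.           1.        ]] -0.11526771595048226 [1304.8542486   -64.20567846 1025.62537654] [ 0.63966912 -0.00323955  1.49156564]
{'t': 0.1, 'joint_pos': array([-1.46684002e+00,  4.86900994e-02,  9.77423793e-02,  1.62201169e+00,
        1.35236078e-05,  1.44298519e+00]), 'dq': array([ 0.00056013, -0.00086115,  0.00282482, -0.00069764, -0.00036074,
       -0.0019917 ]), 'effort': array([ 3.49176182e-03, -3.39852941e+01,  3.20935178e+01,  1.58494699e-02,
       -9.25480595e-05, -1.93631692e-06]), 'eef_pos': array([ 120.5191663 , -510.40469039,  230.22116862]), 'ee_rot': array([-3.13944894e+00, -2.89127248e-04,  2.31767118e-01]), 'wrist_force': array([-0.2003761 ,  0.22975949, -0.49730924]), 'wrist_torque': array([ 0.01424532, -0.00261168,  0.0051493 ]), 'gripper_force': 0.0, 'finger_gap': 85.33890612258409}
```

View pics/top0.png

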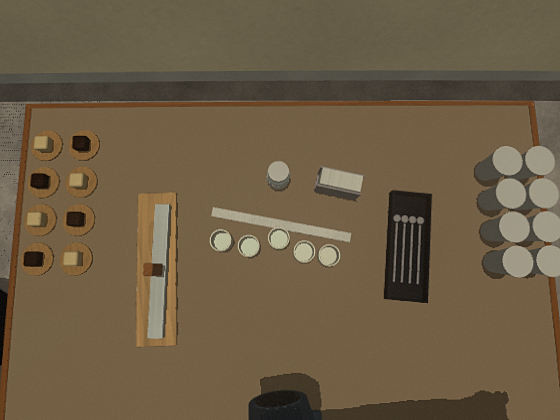

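View pics/scene0.png

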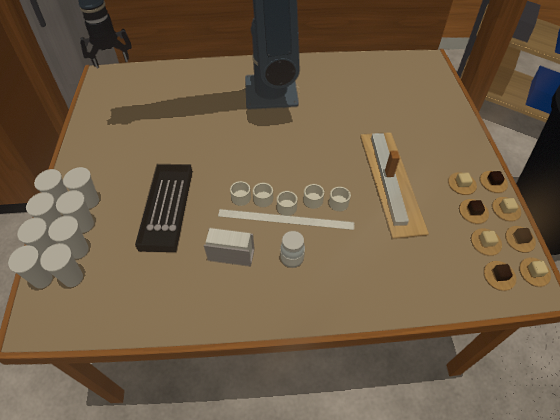

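The top picture (up = +x, left = +y) shows the board and bar at left (handle ≈ (152,270)), the cups at (221,240), (249,245), (279,239), (304,252) and (328,255), the tape from (212,212) to (350,238), the jar at (278,175), the napkins at (340,183) and the tray at right. Next I'll measure these.

```bash
python3 - <<'E'
from h import *
f=np.load('top0.npy',allow_pickle=True).item();im=f['frame'];hsv=cv2.cvtColor(im,cv2.COLOR_RGB2HSV)
pale=((hsv[...,2]>125)&(hsv[...,1]<75)).astype(np.uint8)
n,l,st,c=cv2.connectedComponentsWithStats(pale)
for i in range(1,n):
    x,y,w,h,a=st[i]
    if a<60 or not(130<x<380): continue
    pts=np.argwhere(l==i)[:,::-1]
    z=0 if (y>195 and w>100) else 45 if 210<x<345 and y>220 else 34 if x<200 else 95
    P=ray(f,pts,z).astype(np.float32); r=cv2.minAreaRect(P)
    ctr=P.mean(0)
    if z==45: r=cv2.minEnclosingCircle(P)
    (vx,vy,_,_)=cv2.fitLine(P,cv2.DIST_L2,0,.01,.01).ravel()
    print(st[i],z,ctr.round(1),r,'ang',np.degrees(np.arctan2(vy,vx)).round(1))
sub=hsv[262:280,140:166]; m=(sub[...,1]>120)&(sub[...,2]<150)
hm=((hsv[...,0]<13)&(hsv[...,1]>110)); 
n,l,st,c=cv2.connectedComponentsWithStats(hm[190:350,130:185].astype(np.uint8))
for i in range(1,n):
    if st[i][4]>30: print('h',st[i],c[i]+[130,190],ray(f,c[i]+[130,190],144))
wood=((hsv[...,0]<22)&(hsv[...,1]>110)&(hsv[...,2]>130)).astype(np.uint8); wood[:,:130]=0;wood[:,185:]=0;wood[:185]=0;wood[350:]=0
P=ray(f,np.argwhere(wood)[:,::-1],12).astype(np.float32);print('board',cv2.minAreaRect(P),len(P))
E
python3 -c "
import cv2;i=cv2.imread('pics/top0.png')[180:360,120:360];cv2.imwrite('pics/c.png',cv2.resize(i,None,fx=3.3,fy=3.3))"
```

```text
[267 161  22  21 349] 95 [724.4  10.4] ((723.702880859375, 11.583740234375), (55.496910095214844, 54.49811553955078), 89.19528198242188) ang -40.3
[320 166  44  26 701] 95 [ 701.  -156.5] ((701.6522216796875, -154.4293975830078), (114.03377532958984, 45.86823654174805), 76.85531616210938) ang 76.9
[152 204  17  65 847] 34 [566.6 334.6] ((560.4275512695312, 334.969482421875), (38.908843994140625, 175.3063201904297), 88.92974853515625) ang -0.7
[ 211  207  140   42 1725] 0 [585.2   3.9] ((566.0130004882812, 8.527008056640625), (400.46856689453125, 83.55545806884766), 78.76221466064453) ang 78.7
[209 229  22  22 310] 95 [541.6 158.5] ((543.7611083984375, 162.41018676757812), (54.09943771362305, 54.005062103271484), 89.53070068359375) ang -10.9
[238 235  22  22 337] 45 [529.5  90.4] ((530.72900390625, 92.4853744506836), 30.12957763671875) ang -20.8
[293 240  22  23 348] 45 [513.7 -57.1] ((514.6851806640625, -58.28717803955078), 29.98287582397461) ang 1.3
[318 244  22  23 339] 45 [ 503.  -122.8] ((503.59600830078125, -124.62140655517578), 29.889575958251953) ang 9.3
[147 271  18  68 914] 34 [369.5 338.6] ((377.29376220703125, 339.1057434082031), (40.088985443115234, 174.81919860839844), 89.18421936035156) ang -1.3
board ((475.90216064453125, 349.8089294433594), (418.7417297363281, 107.52918243408203), 1.6789873838424683) 3460
```

View pics/c.png

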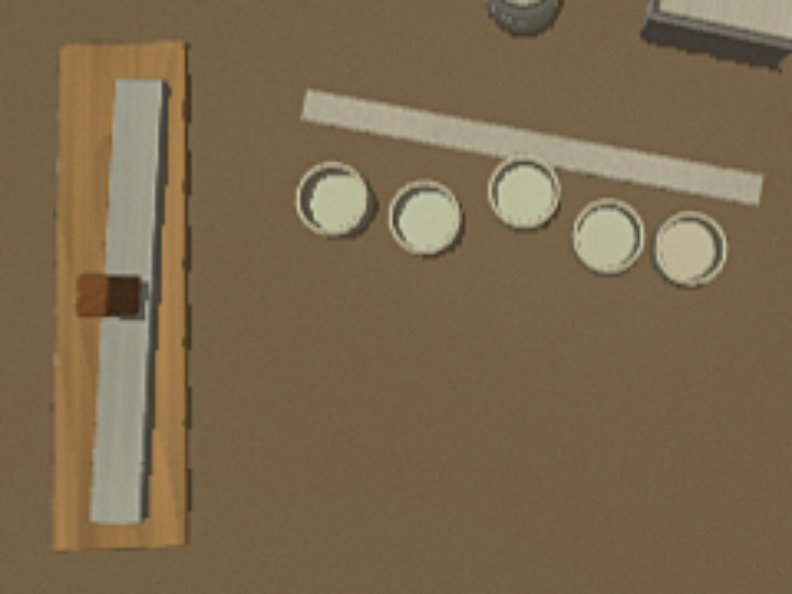

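The crop shows bar, board, tape and cups cleanly. The bar centre is about (469,337). I'll move above the handle.

Emit:
step_arm(
  moves=[
    {"gripper": 1,"dp": [1.4,3.39,0],"twist": 6.6},
    {"gripper": 1,"dp": [1.4,3.39,0],"twist": 6.6},
    {"gripper": 1,"dp": [1.4,3.39,0],"twist": 6.6},
    {"gripper": 1,"dp": [1.4,3.39,0],"twist": 6.6},
    {"gripper": 1,"dp": [1.4,3.39,0],"twist": 6.6},
  ],
  newtons=80,
)

```text
t: 0.52
eef_pos: [190.8, -339.6, 230.5]
ee_rot: [-3.141, -0.001, 0.813]
wrist_force: [1.3, 0.0, 0.9]
finger_gap: 85.4
gripper_force: 0.0
```

Emit:
step_arm(
  moves=[
    {"gripper": 1,"dp": [1.4,3.39,0],"twist": 6.6},
    {"gripper": 1,"dp": [1.4,3.39,0],"twist": 6.6},
    {"gripper": 1,"dp": [1.4,3.39,0],"twist": 6.6},
    {"gripper": 1,"dp": [1.4,3.39,0],"twist": 6.6},
    {"gripper": 1,"dp": [1.4,3.39,0],"twist": 6.6},
  ],
)

```text
t: 0.93
eef_pos: [260.6, -170.2, 230.9]
ee_rot: [3.142, -0.0, 1.388]
wrist_force: [0.9, 0.4, 0.1]
finger_gap: 85.3
gripper_force: 0.0
```

Emit:
step_arm(
  moves=[
    {"gripper": 1,"dp": [1.4,3.39,0],"twist": 6.6},
    {"gripper": 1,"dp": [1.4,3.39,0],"twist": 6.6},
    {"gripper": 1,"dp": [1.4,3.39,0],"twist": 6.6},
    {"gripper": 1,"dp": [1.4,3.39,0],"twist": 6.6},
    {"gripper": 1,"dp": [1.4,3.39,0],"twist": 6.6},
  ],
)

```text
t: 1.35
eef_pos: [330.6, -0.5, 231.1]
ee_rot: [3.141, 0.0, 1.965]
wrist_force: [1.7, 0.3, -0.1]
finger_gap: 85.7
gripper_force: 0.0
```

Emit:
step_arm(
  moves=[
    {"gripper": 1,"dp": [1.4,3.39,0],"twist": 6.6},
    {"gripper": 1,"dp": [1.4,3.39,0],"twist": 6.6},
    {"gripper": 1,"dp": [1.4,3.39,0],"twist": 6.6},
    {"gripper": 1,"dp": [1.4,3.39,0],"twist": 6.6},
    {"gripper": 1,"dp": [1.4,3.39,0],"twist": 6.6},
  ],
)

```text
t: 1.77
eef_pos: [400.5, 169.1, 230.8]
ee_rot: [-3.141, -0.0, 2.542]
wrist_force: [1.1, -0.7, -0.4]
finger_gap: 85.7
gripper_force: 0.0
```

Emit:
step_arm(
  moves=[
    {"gripper": 1,"dp": [1.4,3.39,0],"twist": 6.6},
    {"gripper": 1,"dp": [1.4,3.39,0],"twist": 6.6},
    {"gripper": 1,"dp": [1.4,3.39,0],"twist": 6.6},
    {"gripper": 1,"dp": [1.4,3.39,0],"twist": 6.6},
    {"gripper": 1,"dp": [1.4,3.39,0],"twist": 6.6},
  ],
)

```text
t: 2.18
eef_pos: [470.6, 338.3, 230.4]
ee_rot: [-3.141, -0.001, 3.118]
wrist_force: [1.3, -0.5, 0.3]
finger_gap: 85.2
gripper_force: 0.0
```

Run:
```python
from h import *
s=monitor.read_state();print(s['eef_pos'],s['ee_rot'],s['t'])
w=cam('wrist');save(w,'w1.png');np.save('w1.npy',w,allow_pickle=True)
f=np.load('top0.npy',allow_pickle=True).item();im=f['frame'];hsv=cv2.cvtColor(im,cv2.COLOR_RGB2HSV)
pale=((hsv[...,2]>125)&(hsv[...,1]<75)).astype(np.uint8)
# tape: exclude cup2 columns
m=pale.copy();m[:200]=0;m[244:]=0;m[:,:205]=0;m[:,264:296]=0
n,l,st,c=cv2.connectedComponentsWithStats(m)
Q=np.vstack([np.argwhere(l==i)[:,::-1] for i in range(1,n) if st[i][4]>200 and st[i][2]>40])
P=ray(f,Q,0).astype(np.float32);print('tape',cv2.minAreaRect(P))
# cups: circles per region at z=45
for cx,cy in[(221,240),(249,245),(279,239),(304,252),(328,255)]:
    m=np.zeros_like(pale);cv2.circle(m,(cx,cy),13,1,-1);m&=pale
    if cx==279:
        l=ray(f,np.argwhere(m)[:,::-1],0)
    n,l,st,c=cv2.connectedComponentsWithStats(m);i=1+st[1:,4].argmax()
    P=ray(f,np.argwhere(l==i)[:,::-1],45).astype(np.float32);print(cv2.minEnclosingCircle(P))
```

```text
[470.61069161 338.28891637 230.39851578] [-3.14082087e+00 -1.00805254e-03  3.11772480e+00] 2.1833
tape ((593.0047607421875, 3.163360595703125), (400.4657287597656, 28.468046188354492), 78.78175354003906)
((546.7926635742188, 168.26376342773438), 29.88865089416504)
((530.72900390625, 92.4853744506836), 30.12957763671875)
((552.6578979492188, 8.992084503173828), 31.317171096801758)
((514.6851806640625, -58.28717803955078), 29.98287582397461)
((503.59600830078125, -124.62140655517578), 29.889575958251953)
```

View pics/w1.png

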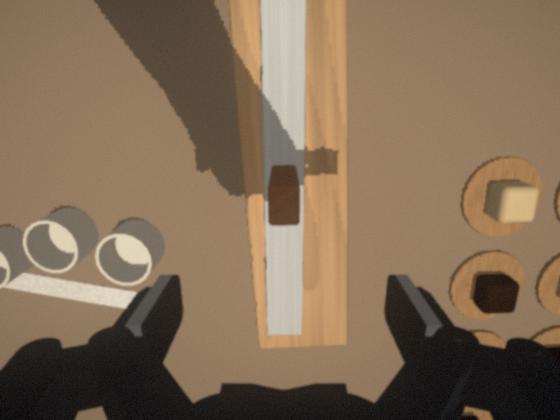

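The wrist view shows the handle top at about (285,204), the bar edges at u≈262–305 and the board's far end at v≈346. I'll convert these to positions.

Run:
```python
from h import *
w=np.load('w1.npy',allow_pickle=True).item()
print('handle top corners',ray(w,[[271,195],[299,195],[272,224],[299,224]],122).round(1))
print('bar edges',ray(w,[[262,10],[306,10],[269,333],[301,333]],34).round(1))
print('board',ray(w,[[230,10],[346,10],[262,347],[347,344]],12).round(1))
g=cv2.cvtColor(w['frame'],cv2.COLOR_RGB2GRAY);hs=cv2.cvtColor(w['frame'],cv2.COLOR_RGB2HSV)
dark=((hs[...,2]<90)&(hs[...,1]>120)).astype(np.uint8);dark[:160]=0;dark[230:]=0;dark[:,:266]=0;dark[:,304:]=0
print(cv2.boundingRect(dark))
```

```text
handle top corners [[460.5 329.6]
 [461.  350.1]
 [483.1 329.5]
 [483.6 349.9]]
bar edges [[317.6 323.5]
 [318.6 361.7]
 [646.1 317.8]
 [647.  354.2]]
board [[311.8 292.8]
 [314.3 400.1]
 [682.9 306.9]
 [681.2 411.6]]
(269, 166, 29, 49)
```

Emit:
step_arm(
  moves=[
    {"gripper": 1,"dp": [-0.3,0.13,-1],"twist": 0},
    {"gripper": 1,"dp": [0,0,-3.5],"twist": 0},
    {"gripper": 1,"dp": [0,0,-4],"twist": 0},
    {"gripper": 1,"dp": [0,0,-4],"twist": 0},
    {"gripper": 1,"dp": [0,0,-2.7],"twist": 0},
  ],
)

```text
t: 2.65
eef_pos: [465.2, 336.5, 74.4]
ee_rot: [-3.138, -0.005, 3.111]
wrist_force: [0.6, -0.0, -1.2]
finger_gap: 85.4
gripper_force: 0.0
```

Emit:
step_arm(
  moves=[
    {"gripper": 0,"dp": [0,0,0],"twist": 0},
    {"gripper": -0.5,"dp": [0,0,0],"twist": 0},
    {"gripper": -1,"dp": [0,0,0],"twist": 0},
    {"gripper": -1,"dp": [0,0,0],"twist": 0},
    {"gripper": -1,"dp": [0,0,0],"twist": 0},
  ],
  newtons=80,
)

```text
t: 3.07
eef_pos: [469.7, 338.9, 82.8]
ee_rot: [3.139, 0.005, 3.111]
wrist_force: [0.6, 0.8, 1.0]
finger_gap: 25.3
gripper_force: 0.0
```

Emit:
step_arm(
  moves=[
    {"gripper": -1,"dp": [0,0,0],"twist": 0},
    {"gripper": -1,"dp": [0,0,0],"twist": 0},
    {"gripper": -1,"dp": [0,0,0],"twist": 0},
    {"gripper": -1,"dp": [0,0,0],"twist": 0},
    {"gripper": -1,"dp": [0,0,0],"twist": 0},
  ],
)

```text
t: 3.48
eef_pos: [469.8, 338.6, 82.9]
ee_rot: [3.139, 0.005, 3.111]
wrist_force: [0.3, -1.4, 6.8]
finger_gap: 23.4
gripper_force: 79.6
```

Emit:
step_arm(
  moves=[
    {"gripper": -1,"dp": [0,0,0.5],"twist": 0},
    {"gripper": -1,"dp": [0,0,1.5],"twist": 0},
    {"gripper": -1,"dp": [0,0,2],"twist": 0},
    {"gripper": -1,"dp": [0,0,2.5],"twist": 0},
    {"gripper": -1,"dp": [0,0,1.5],"twist": 0},
  ],
)

```text
t: 3.9
eef_pos: [467.5, 338.0, 160.9]
ee_rot: [3.141, 0.0, 3.112]
wrist_force: [0.6, 0.0, -3.4]
finger_gap: 23.5
gripper_force: 78.7
```

Emit:
step_arm(
  moves=[
    {"gripper": -1,"dp": [0,-1,0],"twist": 3},
    {"gripper": -1,"dp": [-0.2,-2,0],"twist": 5},
    {"gripper": -1,"dp": [-0.2,-2,0],"twist": 5},
    {"gripper": -1,"dp": [-0.2,-2,0],"twist": 5},
    {"gripper": -1,"dp": [-0.2,-2,0],"twist": 5},
  ],
)

```text
t: 4.32
eef_pos: [458.6, 247.0, 158.5]
ee_rot: [3.141, -0.002, -2.765]
wrist_force: [-0.2, -0.5, -3.3]
finger_gap: 23.3
gripper_force: 78.9
```

Emit:
step_arm(
  moves=[
    {"gripper": -1,"dp": [-0.2,-2,0],"twist": 5},
    {"gripper": -1,"dp": [-0.2,-2,0],"twist": 5},
    {"gripper": -1,"dp": [-0.2,-2,0],"twist": 5},
    {"gripper": -1,"dp": [-0.2,-2,0],"twist": 5},
    {"gripper": -1,"dp": [-0.2,-2,0],"twist": 5},
  ],
)

```text
t: 4.73
eef_pos: [448.6, 146.9, 158.6]
ee_rot: [3.14, -0.001, -2.329]
wrist_force: [0.6, 0.4, -3.9]
finger_gap: 23.0
gripper_force: 78.9
```

Emit:
step_arm(
  moves=[
    {"gripper": -1,"dp": [-0.2,-2,0],"twist": 5},
    {"gripper": -1,"dp": [-0.2,-2,0],"twist": 5},
    {"gripper": -1,"dp": [-0.2,-2,0],"twist": 5},
    {"gripper": -1,"dp": [-0.2,-2,0],"twist": 5},
    {"gripper": -1,"dp": [-0.2,-2,0],"twist": 5},
  ],
)

```text
t: 5.15
eef_pos: [438.7, 47.1, 158.7]
ee_rot: [3.14, -0.0, -1.893]
wrist_force: [0.4, -0.5, -3.5]
finger_gap: 23.3
gripper_force: 78.9
```

Emit:
step_arm(
  moves=[
    {"gripper": -1,"dp": [0,-1,0],"twist": 4},
    {"gripper": -1,"dp": [0,0,0],"twist": 3.5},
    {"gripper": -1,"dp": [0,0,0],"twist": 0},
    {"gripper": -1,"dp": [0,0,0],"twist": 0},
    {"gripper": -1,"dp": [0,0,0],"twist": 0},
  ],
)

```text
t: 5.57
eef_pos: [439.2, 38.2, 159.0]
ee_rot: [3.141, 0.0, -1.767]
wrist_force: [0.6, -0.1, -3.5]
finger_gap: 23.2
gripper_force: 79.0
```

Run:
```python
from h import *
s=monitor.read_state();print(s['eef_pos'],s['ee_rot'],s['t'],s['joint_pos'])
w=cam('wrist');save(w,'w2.png');np.save('w2.npy',w,allow_pickle=True)
w=cam('top');save(w,'t2.png');np.save('t2.npy',w,allow_pickle=True)
cv2.imwrite('pics/b2.png',np.vstack([cv2.imread('pics/w2.png')[:300],cv2.imread('pics/t2.png')[100:400]]))
```

```text
[439.24974515  38.18678605 159.00985442] [ 3.14067623e+00  1.88076688e-04 -1.76749608e+00] 5.5667 [-6.58242593e-02 -1.75779214e-01 -2.57099537e-01  1.49036004e+00
  3.06062987e-04 -1.43992105e+00]
```

View pics/b2.png

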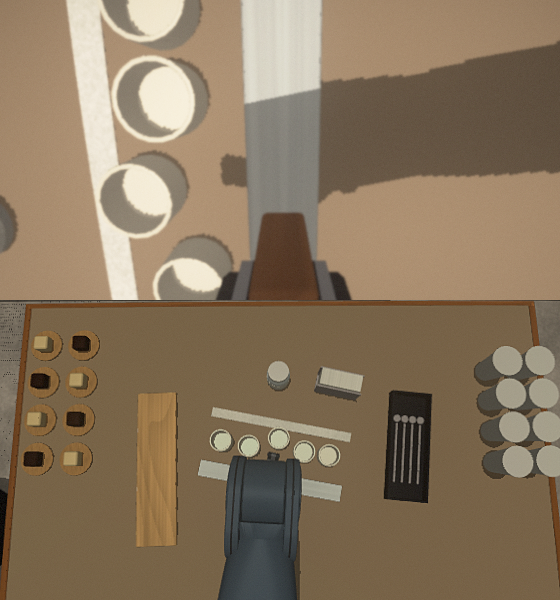

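The top half is the wrist view, showing the bar held level. The top view shows the bar from about (200,268) to (340,293), parallel to the tape and behind the cups. I'll measure the bar and the bare board.

Run:
```python
from h import *
f=np.load('t2.npy',allow_pickle=True).item();hsv=cv2.cvtColor(f['frame'],cv2.COLOR_RGB2HSV)
m=((hsv[...,2]>115)&(hsv[...,1]<75)).astype(np.uint8)
m[:258]=0;m[305:]=0;m[:,:190]=0;m[:,350:]=0
n,l,st,c=cv2.connectedComponentsWithStats(m)
b=[i for i in range(1,n) if st[i][4]>150];print(st[b])
Q=np.vstack([np.argwhere(l==i)[:,::-1] for i in b])
print('bar',cv2.minAreaRect(ray(f,Q,112).astype(np.float32)))
wood=((hsv[...,0]<22)&(hsv[...,1]>110)&(hsv[...,2]>130)).astype(np.uint8); wood[:,:125]=0;wood[:,190:]=0;wood[:185]=0;wood[350:]=0
P=ray(f,np.argwhere(cv2.morphologyEx(wood,cv2.MORPH_OPEN,np.ones((3,3))))[:,::-1],12).astype(np.float32);print('board',cv2.minAreaRect(P))
w=np.load('w2.npy',allow_pickle=True).item()
print('bar wrist',ray(w,[[243,5],[321,5],[248,250],[318,250]],112))
print('tape wrist',ray(w,[[67,5],[97,5],[109,299],[136,299]],0))
```

```text
[[198 259  32  22 499]
 [302 278  40  24 670]]
bar ((439.8399963378906, 34.98883056640625), (359.07965087890625, 41.44779968261719), 79.0704345703125)
board ((475.82794189453125, 349.56536865234375), (419.03668212890625, 107.22735595703125), 1.761195421218872)
bar wrist [[434.76508867 -84.76656173]
 [397.77419513 -77.38285172]
 [460.98291042  40.92774908]
 [420.90816244  48.93649645]]
tape wrist [[ 576.33691736 -143.3165279 ]
 [ 552.59563694 -137.57352929]
 [ 630.28410324  112.29703298]
 [ 603.286981    117.25286504]]
```

Emit:
step_arm(
  moves=[
    {"gripper": -1,"dp": [0,0,-1.5],"twist": -0.4},
    {"gripper": -1,"dp": [0,0,-2],"twist": 0},
    {"gripper": -1,"dp": [0,0,-2],"twist": 0},
    {"gripper": -1,"dp": [0,0,-1.9],"twist": 0},
    {"gripper": -1,"dp": [0,0,-0.5],"twist": 0},
  ],
)

```text
t: 6.08
eef_pos: [436.9, 38.4, 76.8]
ee_rot: [3.135, -0.001, -1.773]
wrist_force: [-1.1, -0.1, -4.2]
finger_gap: 22.6
gripper_force: 79.3
```

Emit:
step_arm(
  moves=[
    {"gripper": -1,"dp": [0,0,-0.3],"twist": 0},
    {"gripper": -1,"dp": [0,0,-0.2],"twist": 0},
    {"gripper": -1,"dp": [0,0,0],"twist": 0},
    {"gripper": -1,"dp": [0,0,0],"twist": 0},
    {"gripper": -1,"dp": [0,0,0],"twist": 0},
  ],
)

```text
t: 6.5
eef_pos: [440.7, 37.8, 76.7]
ee_rot: [-3.139, 0.0, -1.774]
wrist_force: [0.6, 0.0, -4.2]
finger_gap: 23.1
gripper_force: 79.2
```

Emit:
step_arm(
  moves=[
    {"gripper": -1,"dp": [0.25,-0.05,0],"twist": 0},
    {"gripper": -1,"dp": [0.49,-0.1,0],"twist": 0},
    {"gripper": -1,"dp": [0.49,-0.1,0],"twist": 0},
    {"gripper": -1,"dp": [0.4,-0.08,0],"twist": 0},
    {"gripper": -1,"dp": [0.4,-0.08,0],"twist": 0},
  ],
)

```text
t: 6.92
eef_pos: [460.6, 33.6, 75.4]
ee_rot: [-3.141, 0.0, -1.774]
wrist_force: [0.6, 0.8, -3.4]
finger_gap: 23.1
gripper_force: 79.3
```

Emit:
step_arm(
  moves=[
    {"gripper": -1,"dp": [0.3,-0.06,0],"twist": 0},
    {"gripper": -1,"dp": [0.3,-0.06,0],"twist": 0},
    {"gripper": -1,"dp": [0.3,-0.06,0],"twist": 0},
    {"gripper": -1,"dp": [0.3,-0.06,0],"twist": 0},
    {"gripper": -1,"dp": [0.3,-0.06,0],"twist": 0},
  ],
)

```text
t: 7.33
eef_pos: [474.2, 31.1, 75.0]
ee_rot: [3.139, 0.0, -1.773]
wrist_force: [-2.7, 0.5, -3.2]
finger_gap: 23.0
gripper_force: 79.6
```

Emit:
step_arm(
  moves=[
    {"gripper": -1,"dp": [0.3,-0.06,0],"twist": 0},
    {"gripper": -1,"dp": [0.3,-0.06,0],"twist": 0},
    {"gripper": -1,"dp": [0.3,-0.06,0],"twist": 0},
    {"gripper": -1,"dp": [0.3,-0.06,0],"twist": 0},
    {"gripper": -1,"dp": [0.3,-0.06,0],"twist": 0},
  ],
)

```text
t: 7.75
eef_pos: [489.4, 27.8, 75.1]
ee_rot: [3.14, -0.0, -1.774]
wrist_force: [-3.8, 0.1, -2.6]
finger_gap: 23.1
gripper_force: 79.7
```

Emit:
step_arm(
  moves=[
    {"gripper": -1,"dp": [0.3,-0.06,0],"twist": 0},
    {"gripper": -1,"dp": [0.3,-0.06,0],"twist": 0},
    {"gripper": -1,"dp": [0.3,-0.06,0],"twist": 0},
    {"gripper": -1,"dp": [0.3,-0.06,0],"twist": 0},
    {"gripper": -1,"dp": [0.3,-0.06,0],"twist": 0},
  ],
)

```text
t: 8.17
eef_pos: [504.5, 24.8, 75.1]
ee_rot: [3.14, -0.0, -1.774]
wrist_force: [-5.7, 1.5, -1.3]
finger_gap: 23.3
gripper_force: 79.7
```

Emit:
step_arm(
  moves=[
    {"gripper": -1,"dp": [0.3,-0.06,0],"twist": 0},
    {"gripper": -1,"dp": [0.3,-0.06,0],"twist": 0},
    {"gripper": -1,"dp": [0.2,-0.04,0],"twist": 0},
    {"gripper": -1,"dp": [0.2,-0.04,0],"twist": 0},
    {"gripper": -1,"dp": [0.2,-0.04,0],"twist": 0},
  ],
)

```text
t: 8.58
eef_pos: [517.0, 22.3, 75.1]
ee_rot: [3.141, -0.0, -1.774]
wrist_force: [-3.5, 1.2, -4.5]
finger_gap: 23.1
gripper_force: 79.4
```

Emit:
step_arm(
  moves=[
    {"gripper": -1,"dp": [0.2,-0.04,0],"twist": 0},
    {"gripper": -1,"dp": [0.2,-0.04,0],"twist": 0},
    {"gripper": -1,"dp": [0.1,-0.02,0],"twist": 0},
    {"gripper": -1,"dp": [0,0,0],"twist": 0},
    {"gripper": -1,"dp": [0,0,0],"twist": 0},
  ],
)

```text
t: 9.0
eef_pos: [522.5, 21.1, 75.4]
ee_rot: [-3.14, -0.0, -1.774]
wrist_force: [-2.0, 0.5, -4.9]
finger_gap: 23.0
gripper_force: 79.3
```

```bash
cat > m.py <<'E'
from h import *
s=monitor.read_state();p=s['eef_pos'];print(p,s['ee_rot'],s['t'])
d=p[:2]-[593.4,3.2];print('tcp tx,ty',d@[.9809,-.1945],d@[.1945,.9809])
a=cam('wrist');save(a,'w3.png');np.save('w3.npy',a,allow_pickle=True)
b=cam('top');save(b,'t3.png');np.save('t3.npy',b,allow_pickle=True)
cv2.imwrite('pics/b3.png',np.vstack([cv2.imread('pics/w3.png')[:290],cv2.resize(cv2.imread('pics/t3.png')[190:310,180:370],(475,300))] if 0 else [cv2.imread('pics/w3.png')[:280],cv2.resize(cv2.imread('pics/t3.png')[190:297,170:370],(560,300))]))
E
python3 m.py
```

```text
[522.48005464  21.14115325  75.44224117] [-3.14039286e+00 -1.88923642e-04 -1.77381954e+00] 9.0
tcp tx,ty -73.05492870546053 3.8045478470060754
```

View pics/b3.png

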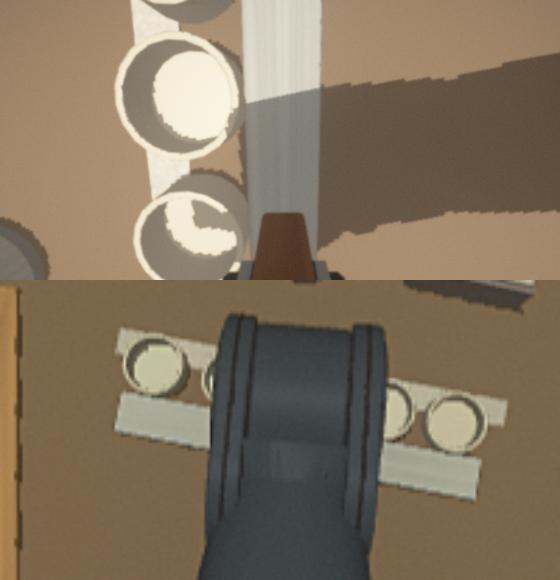

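The wrist view shows the upright cups against the bar (rim about (180,95)). The top view shows the row ahead of the bar, still short of the tape. I'll push on by about 18 mm and measure there.

Emit:
step_arm(
  moves=[
    {"gripper": -1,"dp": [0.15,-0.03,0],"twist": 0},
    {"gripper": -1,"dp": [0.2,-0.04,0],"twist": 0},
    {"gripper": -1,"dp": [0.2,-0.04,0],"twist": 0},
    {"gripper": -1,"dp": [0.2,-0.04,0],"twist": 0},
    {"gripper": -1,"dp": [0.2,-0.04,0],"twist": 0},
  ],
)

```text
t: 9.52
eef_pos: [530.3, 19.8, 75.6]
ee_rot: [3.139, 0.0, -1.773]
wrist_force: [-6.0, 1.0, -1.0]
finger_gap: 23.0
gripper_force: 79.7
```

Emit:
step_arm(
  moves=[
    {"gripper": -1,"dp": [0.2,-0.04,0],"twist": 0},
    {"gripper": -1,"dp": [0.2,-0.04,0],"twist": 0},
    {"gripper": -1,"dp": [0.2,-0.04,0],"twist": 0},
    {"gripper": -1,"dp": [0.15,-0.03,0],"twist": 0},
    {"gripper": -1,"dp": [0.1,-0.02,0],"twist": 0},
  ],
)

```text
t: 9.93
eef_pos: [539.0, 18.0, 75.6]
ee_rot: [3.14, 0.0, -1.773]
wrist_force: [-4.9, 0.9, -1.5]
finger_gap: 23.5
gripper_force: 79.8
```

Emit:
step_arm(
  moves=[
    {"gripper": -1,"dp": [0,0,0],"twist": 0},
    {"gripper": -1,"dp": [0,0,0],"twist": 0},
    {"gripper": -1,"dp": [0,0,0],"twist": 0},
    {"gripper": -1,"dp": [0,0,0],"twist": 0},
    {"gripper": -1,"dp": [0,0,0],"twist": 0},
  ],
)

```text
t: 10.35
eef_pos: [539.2, 18.0, 75.6]
ee_rot: [3.14, 0.0, -1.773]
wrist_force: [-5.0, 1.0, -0.7]
finger_gap: 23.2
gripper_force: 79.6
```

```bash
python3 m.py
python3 - <<'E'
from h import *
o=np.array([593.4,3.2]);X=np.array([.9809,-.1945]);Y=np.array([.1945,.9809])
f=np.load('t3.npy',allow_pickle=True).item();hsv=cv2.cvtColor(f['frame'],cv2.COLOR_RGB2HSV)
m=((hsv[...,2]>115)&(hsv[...,1]<75)).astype(np.uint8);m[:200]=0;m[290:]=0;m[:,:200]=0;m[:,360:]=0
g=cv2.resize(cv2.cvtColor(f['frame'],cv2.COLOR_RGB2GRAY)[190:297,170:370],None,fx=4,fy=4,interpolation=cv2.INTER_CUBIC)
c=cv2.HoughCircles(g,cv2.HOUGH_GRADIENT,1,70,param1=80,param2=18,minRadius=36,maxRadius=50)
for u,v,r in c[0]:
    P=ray(f,[(u+.5)/4-.5+170,(v+.5)/4-.5+190],45)[0]; print('top',u,v,r,P.round(1),((P-o)@X).round(1),((P-o)@Y).round(1))
w=np.load('w3.npy',allow_pickle=True).item();g=cv2.cvtColor(w['frame'],cv2.COLOR_RGB2GRAY)
c=cv2.HoughCircles(g[:300],cv2.HOUGH_GRADIENT,1,60,param1=80,param2=25,minRadius=50,maxRadius=75)
for u,v,r in c[0]:
    P=ray(w,[u,v],45)[0]; print('wrist',u,v,r,P.round(1),((P-o)@X).round(1),((P-o)@Y).round(1))
E
```

```text
[539.23134841  17.99960743  75.63009222] [ 3.14035285e+00  1.58674193e-04 -1.77345473e+00] 10.35
tcp tx,ty -56.012553993381374 3.981132194454034
top 222.5 93.5 43.5 [619.7 154.8] -3.7 153.8
top 658.5 177.5 43.8 [ 559.6 -141.3] -5.0 -148.3
top 553.5 158.5 44.7 [573.2 -70.3] -5.5 -76.0
wrist 179.5 92.5 57.7 [570.9 -70.7] -7.7 -76.9
wrist 191.5 232.5 58.8 [584.6  -1.8] -7.6 -6.6
```

View pics/b3.png

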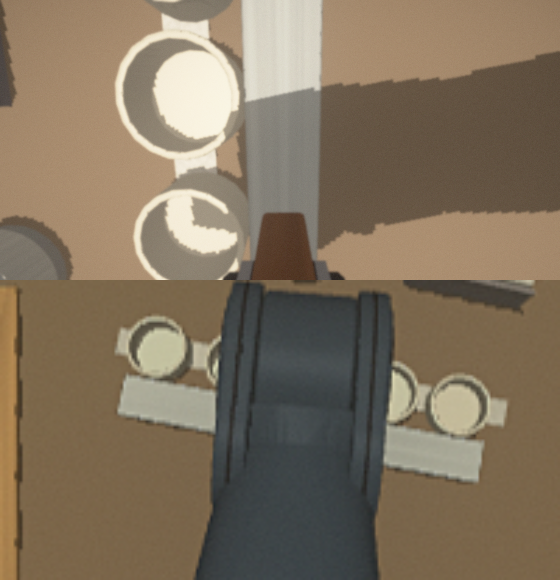

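Emit:
step_arm(
  moves=[
    {"gripper": -1,"dp": [0.12,-0.02,0],"twist": 0},
    {"gripper": -1,"dp": [0.15,-0.03,0],"twist": 0},
    {"gripper": -1,"dp": [0.15,-0.03,0],"twist": 0},
    {"gripper": -1,"dp": [0.1,-0.02,0],"twist": 0},
    {"gripper": -1,"dp": [0,0,0],"twist": 0},
  ],
)

```text
t: 10.87
eef_pos: [544.6, 16.9, 75.6]
ee_rot: [3.14, 0.0, -1.773]
wrist_force: [-5.2, 0.4, -1.0]
finger_gap: 23.0
gripper_force: 79.7
```

Emit:
step_arm(
  moves=[
    {"gripper": -1,"dp": [0,0,0],"twist": 0},
    {"gripper": -1,"dp": [0,0,0],"twist": 0},
    {"gripper": -1,"dp": [-0.1,0.02,0],"twist": 0},
    {"gripper": -1,"dp": [-0.2,0.04,0],"twist": 0},
    {"gripper": -1,"dp": [-0.5,0.1,0],"twist": 0},
  ],
)

```text
t: 11.28
eef_pos: [539.3, 17.8, 76.1]
ee_rot: [-3.136, 0.0, -1.774]
wrist_force: [0.5, 0.6, -3.3]
finger_gap: 23.5
gripper_force: 79.4
```

Emit:
step_arm(
  moves=[
    {"gripper": -1,"dp": [-1,0.2,0],"twist": 0},
    {"gripper": -1,"dp": [-1.5,0.3,0],"twist": 0},
    {"gripper": -1,"dp": [-2,0.4,0],"twist": 0},
    {"gripper": -1,"dp": [-2,0.4,1],"twist": 0},
    {"gripper": -1,"dp": [-2,0.4,2],"twist": 0},
  ],
)

```text
t: 11.7
eef_pos: [449.8, 35.4, 103.1]
ee_rot: [3.138, -0.001, -1.774]
wrist_force: [-0.0, -0.4, -3.3]
finger_gap: 23.0
gripper_force: 79.4
```

Emit:
step_arm(
  moves=[
    {"gripper": -1,"dp": [-0.5,0.1,2.5],"twist": 0},
    {"gripper": -1,"dp": [0,0,2.5],"twist": 0},
    {"gripper": -1,"dp": [0,1,1.5],"twist": -3},
    {"gripper": -1,"dp": [0.1,2,0],"twist": -5},
    {"gripper": -1,"dp": [0.1,2,0],"twist": -5},
  ],
)

```text
t: 12.12
eef_pos: [451.6, 86.5, 173.3]
ee_rot: [-3.134, 0.004, -2.007]
wrist_force: [-0.7, -0.3, -5.0]
finger_gap: 23.0
gripper_force: 80.0
```

Emit:
step_arm(
  moves=[
    {"gripper": -1,"dp": [0.1,2,0],"twist": -5},
    {"gripper": -1,"dp": [0.1,2,0],"twist": -5},
    {"gripper": -1,"dp": [0.1,2,0],"twist": -5},
    {"gripper": -1,"dp": [0.1,2,0],"twist": -5},
    {"gripper": -1,"dp": [0.1,2,0],"twist": -5},
  ],
)

```text
t: 12.53
eef_pos: [455.2, 187.4, 171.1]
ee_rot: [-3.14, 0.003, -2.441]
wrist_force: [-0.3, 0.2, -4.0]
finger_gap: 23.1
gripper_force: 80.0
```

Emit:
step_arm(
  moves=[
    {"gripper": -1,"dp": [0.1,2,0],"twist": -5},
    {"gripper": -1,"dp": [0.1,2,0],"twist": -5},
    {"gripper": -1,"dp": [0.1,2,0],"twist": -5},
    {"gripper": -1,"dp": [0.1,2,0],"twist": -5},
    {"gripper": -1,"dp": [0.1,2,0],"twist": -5},
  ],
)

```text
t: 12.95
eef_pos: [460.1, 287.6, 171.0]
ee_rot: [3.141, 0.004, -2.878]
wrist_force: [0.7, -0.2, -3.7]
finger_gap: 23.4
gripper_force: 80.0
```

Emit:
step_arm(
  moves=[
    {"gripper": -1,"dp": [0.1,2,0],"twist": -5},
    {"gripper": -1,"dp": [0.1,1,0],"twist": -5},
    {"gripper": -1,"dp": [0,0,0],"twist": 0},
    {"gripper": -1,"dp": [0,0,0],"twist": 0},
    {"gripper": -1,"dp": [0,0,0],"twist": 0},
  ],
)

```text
t: 13.37
eef_pos: [461.4, 315.9, 170.6]
ee_rot: [-3.141, 0.001, -3.047]
wrist_force: [0.0, -0.0, -5.1]
finger_gap: 23.2
gripper_force: 79.9
```

Run:
```python
from h import *
s=monitor.read_state();print(s['eef_pos'],s['ee_rot'],s['t'])
o=np.array([593.4,3.2]);X=np.array([.9809,-.1945]);Y=np.array([.1945,.9809])
f=cam('top');save(f,'t4.png');np.save('t4.npy',f,allow_pickle=True);w=cam('wrist');np.save('w4.npy',w,allow_pickle=True);save(w,'w4.png')
cr=cv2.resize(f['frame'][190:297,170:370],None,fx=4,fy=4,interpolation=cv2.INTER_CUBIC)
g=cv2.cvtColor(cr,cv2.COLOR_RGB2GRAY)
c=cv2.HoughCircles(g,cv2.HOUGH_GRADIENT,1,70,param1=80,param2=18,minRadius=36,maxRadius=50)
for u,v,r in c[0]:
    P=ray(f,[(u+.5)/4-.5+170,(v+.5)/4-.5+190],45)[0]; print('top',u,v,r,P.round(1),((P-o)@X).round(1),((P-o)@Y).round(1))
cv2.imwrite('pics/b4.png',np.vstack([cv2.resize(cr,(560,300)),w['frame'][:300]])[:,:,::-1])
```

```text
[461.44521341 315.89342685 170.56449595] [-3.14116604e+00  1.13285466e-03 -3.04654770e+00] 13.3667
top 658.5 170.5 43.8 [ 564.4 -141.5] -0.3 -147.6
top 448.5 130.5 44.9 [593.    0.8] 0.0 -2.4
top 224.5 86.5 42.7 [624.5 153.5] 1.3 153.5
top 556.5 158.5 43.8 [573.2 -72.3] -5.1 -78.0
top 338.5 109.5 44.7 [608.   75.6] 0.2 73.9
```

View pics/b4.png

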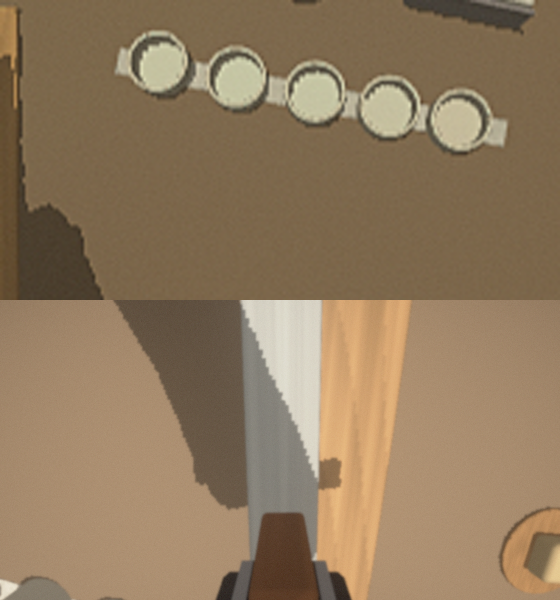

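All five cups stand upright in a straight row over the tape, with rims in the crop from (158,63) to (461,120), within about 1 mm of the centreline. Next I'll place the bar back on the board.

Emit:
step_arm(
  moves=[
    {"gripper": -1,"dp": [0.6,1.2,0],"twist": -2},
    {"gripper": -1,"dp": [0.6,1.2,0],"twist": -1.9},
    {"gripper": -1,"dp": [0.4,1.04,0],"twist": 0},
    {"gripper": -1,"dp": [0,0,-1],"twist": 0},
    {"gripper": -1,"dp": [0,0,-2],"twist": 0},
  ],
)

```text
t: 13.88
eef_pos: [479.4, 351.4, 143.0]
ee_rot: [3.139, 0.006, -3.115]
wrist_force: [-0.3, 0.2, -3.8]
finger_gap: 23.0
gripper_force: 80.1
```

Emit:
step_arm(
  moves=[
    {"gripper": -1,"dp": [0,0,-2],"twist": 0},
    {"gripper": -1,"dp": [0,0,-1.5],"twist": 0},
    {"gripper": -1,"dp": [0,0,-0.5],"twist": 0},
    {"gripper": -1,"dp": [0,0,0],"twist": 0},
    {"gripper": -1,"dp": [0,0,0],"twist": 0},
  ],
)

```text
t: 14.3
eef_pos: [476.9, 350.1, 100.2]
ee_rot: [-3.141, -0.0, -3.116]
wrist_force: [-0.4, 0.4, -3.9]
finger_gap: 23.3
gripper_force: 79.9
```

Run:
```python
from h import *
s=monitor.read_state();print(s['eef_pos'],s['ee_rot'],s['t'])
f=cam('wrist');g=f['frame'];hsv=cv2.cvtColor(g,cv2.COLOR_RGB2HSV)
for v in(20,60,120):
    r=hsv[v]; wood=np.where((r[:,1]>95)&(r[:,2]>120)&(r[:,0]<20))[0]; bar=np.where(r[:,1]<60)[0]
    for n,a,z in(('w',wood,12),('b',bar,42)):
        if len(a): print(v,n,a[0],a[-1],ray(f,[[a[0],v],[a[-1],v]],z).round(1).tolist())
t=cam('top');cv2.imwrite('pics/b5.png',np.vstack([g[:250],cv2.resize(t['frame'][180:360,110:365],(560,350))])[:,:,::-1])
```

```text
[476.94072284 350.05428599 100.24294612] [-3.14111481e+00 -4.24860769e-04 -3.11615693e+00] 14.3
20 w 194 375 [[355.1, 293.8], [352.3, 401.7]]
20 b 242 321 [[360.6, 325.9], [359.5, 366.7]]
60 w 196 373 [[377.6, 294.3], [374.9, 402.4]]
60 b 243 320 [[380.1, 326.3], [379.1, 367.2]]
120 w 200 370 [[413.6, 295.4], [410.8, 403.8]]
120 b 245 319 [[411.3, 327.3], [410.3, 368.3]]
```

View pics/b5.png

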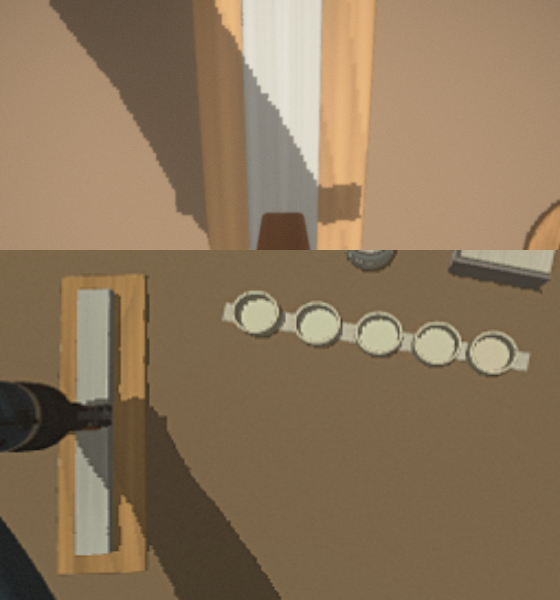

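The bar is over the board, aligned with it, about 1.5 mm off in y. I'll lower it.

Emit:
step_arm(
  moves=[
    {"gripper": -1,"dp": [0,0.1,-0.6],"twist": 0},
    {"gripper": -1,"dp": [0,0,-0.5],"twist": 0},
    {"gripper": -1,"dp": [0,0,-0.3],"twist": 0},
    {"gripper": -1,"dp": [0,0,-0.2],"twist": 0},
    {"gripper": -1,"dp": [0,0,0],"twist": 0},
  ],
)

```text
t: 14.82
eef_pos: [476.8, 351.6, 83.8]
ee_rot: [-3.141, -0.001, -3.116]
wrist_force: [0.1, 0.4, -2.4]
finger_gap: 23.0
gripper_force: 80.2
```

Emit:
step_arm(
  moves=[
    {"gripper": -1,"dp": [0,0,-0.1],"twist": 0},
    {"gripper": -1,"dp": [0,0,0],"twist": 0},
    {"gripper": -1,"dp": [0,0,0],"twist": 0},
    {"gripper": -1,"dp": [0,0,0],"twist": 0},
    {"gripper": -1,"dp": [0,0,0],"twist": 0},
  ],
)

```text
t: 15.23
eef_pos: [477.2, 351.8, 83.5]
ee_rot: [3.141, 0.0, -3.116]
wrist_force: [-0.3, 0.3, -3.1]
finger_gap: 23.0
gripper_force: 80.2
```

Emit:
step_arm(
  moves=[
    {"gripper": -1,"dp": [0,0,-0.05],"twist": 0},
    {"gripper": -1,"dp": [0,0,-0.05],"twist": 0},
    {"gripper": -1,"dp": [0,0,0],"twist": 0},
    {"gripper": -1,"dp": [0,0,0],"twist": 0},
    {"gripper": -1,"dp": [0,0,0],"twist": 0},
  ],
)

```text
t: 15.65
eef_pos: [477.0, 351.8, 83.0]
ee_rot: [3.141, 0.0, -3.116]
wrist_force: [-3.0, -1.0, 2.5]
finger_gap: 22.9
gripper_force: 80.6
```

Emit:
step_arm(
  moves=[
    {"gripper": -0.3,"dp": [0,0,0],"twist": 0},
    {"gripper": 0,"dp": [0,0,0],"twist": 0},
    {"gripper": 0.5,"dp": [0,0,0],"twist": 0},
    {"gripper": 1,"dp": [0,0,0],"twist": 0},
    {"gripper": 1,"dp": [0,0,0],"twist": 0},
  ],
)

```text
t: 16.07
eef_pos: [477.4, 351.8, 82.4]
ee_rot: [3.141, 0.0, -3.116]
wrist_force: [0.1, 0.1, -0.2]
finger_gap: 76.8
gripper_force: 0.0
```

Emit:
step_arm(
  moves=[
    {"gripper": 1,"dp": [0,0,0],"twist": 0},
    {"gripper": 1,"dp": [0,0,0],"twist": 0},
    {"gripper": 1,"dp": [0,0,0.5],"twist": 0},
    {"gripper": 1,"dp": [0,0,2],"twist": 0},
    {"gripper": 1,"dp": [0,0,3],"twist": 0},
  ],
)

```text
t: 16.48
eef_pos: [474.7, 350.4, 134.2]
ee_rot: [-3.138, -0.007, -3.116]
wrist_force: [0.1, -0.2, -0.1]
finger_gap: 85.5
gripper_force: 0.0
```

Emit:
step_arm(
  moves=[
    {"gripper": 1,"dp": [0,0,3.5],"twist": 0},
    {"gripper": 1,"dp": [0,0,3.5],"twist": 0},
    {"gripper": 1,"dp": [0,0,2.5],"twist": 0},
    {"gripper": 1,"dp": [0,0,0],"twist": 0},
    {"gripper": 1,"dp": [0,0,0],"twist": 0},
  ],
)

```text
t: 16.9
eef_pos: [478.4, 352.5, 235.6]
ee_rot: [3.139, 0.005, -3.116]
wrist_force: [0.3, -0.3, -1.6]
finger_gap: 85.3
gripper_force: 0.0
```

Run:
```python
from h import *
s=monitor.read_state();print(s['eef_pos'],s['t'],s['wrist_force'])
f=cam('wrist');t=cam('top')
cv2.imwrite('pics/b6.png',np.vstack([f['frame'],cv2.resize(t['frame'][195:275,190:365],(560,180))])[:,:,::-1])
```

```text
[478.42334664 352.52067441 235.61480355] 16.9 [ 0.25103395 -0.30566601 -1.55711949]
```

View pics/b6.png

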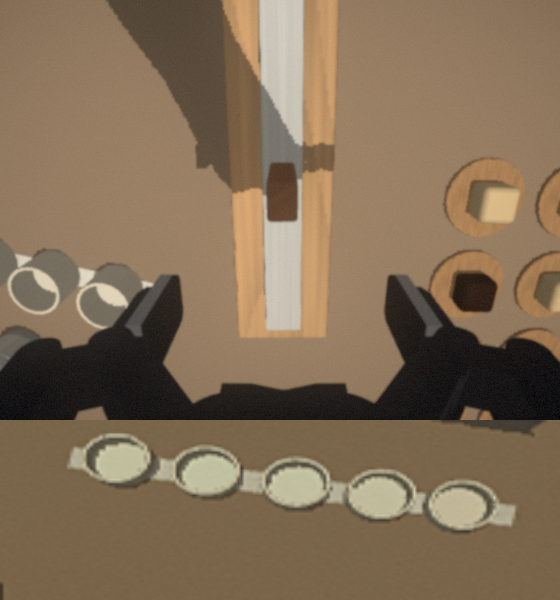

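The straightedge stands released on the board. Its far end is at v≈330 and the board's at v≈337, and the cups are in a straight row on the tape. A quick check that it is centred lengthwise before I hand in.

Run:
```python
from h import *
f=cam('wrist')
print(ray(f,[[266,330],[300,330]],34),ray(f,[[240,338],[326,337]],12))
t=cam('top');hsv=cv2.cvtColor(t['frame'],cv2.COLOR_RGB2HSV)
c=np.zeros(hsv.shape[:2],bool);c[185:350,130:182]=1
p=(hsv[...,2]>100)&(hsv[...,1]<75)&c
n,l,st,_=cv2.connectedComponentsWithStats(p.astype(np.uint8))
for i in range(1,n):
    if st[i][4]>100: print(cv2.minAreaRect(ray(t,np.argwhere(l==i)[:,::-1],34).astype(np.float32)))
```

```text
[[650.20588344 336.42318676]
 [649.20095471 375.12738954]] [[679.0113131  303.81444542]
 [674.80666657 408.99478142]]
((575.3930053710938, 353.68939208984375), (163.58287048339844, 38.2069206237793), 2.0472445487976074)
((370.75335693359375, 347.2505798339844), (146.7390594482422, 39.682464599609375), 1.8728963136672974)
```

```bash
python3 -c "
from bench import ticket
print(ticket.sign_off())"
```

```text
the job is handed in; nothing more can be done
None
```

The job is handed in (no verdict was returned): all five cups stand upright in one straight row on the tape, four measured within about 1.5 mm of its centreline and the fifth (cup1) looks in line in the picture but measured 5 mm short, probably a bad circle fit; the straightedge is back within about 3 mm of the middle of its board, handle up and released, at about 17 s, with the tray, jar and napkin holder never touched.

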